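# Slide a door plaque under the spring clip of its holder

### The arm

A 7-joint arm with a two-finger parallel gripper is mounted at the origin on the work surface. World frame = base frame: x ahead of the robot, y to its left, z up, the work surface at z = 0. Lengths are in m, angles in degrees, forces in N, time in s.
With the tool pointing down it reaches from about 0.4 to 0.9 m from the base axis. Payload 5.5 kg.
Tool frame: the origin (TCP) lies at the very end of the fingers, on their centre line; the grasp point (between the pads) lies bot.hold_point_z behind it (bot.hold_point_z is the distance from the TCP to the grasp point, in m); z points along the fingers, y is the line along which they close (so a half turn about z gives the same grasp; the last joint's range is limited). The gripper opens to 85 mm and grips with 20 to 120 N. Pads are 22 mm wide; open, the fingers measure 114 mm over their backs; the gripper's body (76 mm by 85 mm) begins 54 mm behind the grasp point. The pads swing forward as they close: fully open they stand 13 mm farther back than shut.
Start: joints at [90.023, 28.699, -24.465, 88.831, 12.651, 65.22, -12.049], TCP at [0.169, -0.628, 0.231] pointing down, gripper open.
Joint ranges: [-164.97, 164.97], [-17.58, 116.51], [-87.97, 89.64], [11.32, 138.91], [-80.73, 260.73], [10.89, 115.49], [-147.41, 147.41]. Speed limits (degrees/s): [147.25, 147.25, 180, 180, 180, 180, 180].

### API

Orientations are given as [roll, pitch, yaw] about the fixed x, y, z axes, in that order (R = Rz(yaw) Ry(pitch) Rx(roll)).
In Python, from plant import bot gives the robot as it stands.
- The arm moves only by the shell command python3 -m jog 'ROWS'. ROWS is JSON, a list of rows, each a list of 3 entries, a list of its own where there are three numbers: the shift along the tool's x, y, z in m, then the turn, a rotation vector about the tool's x, y, z in degrees, then the finger opening in m, from 0 to 0.0854. A call has 1 to 10 rows; each row shifts and turns the commanded pose from where the row before left it, along the tool's axes as they then stand; what a row does not reach is not made up. A row lasts 1/12 s, in which the tool goes at most 41.7 mm and 7.16 degrees, less where a joint would pass 70% of its speed; a pose out of reach is approached as far as the arm can. A call with a gripper value outside its range is refused whole. The fingers move at their own pace and stop on an object; the grip force is fixed at half the most. Time passes only in rows, so rows that do not move let the fingers close. It gives the time, the measured TCP pose, the force, the opening and the grip force at its end, in the units of the state.
- bot.get_obs(): the state, without advancing time (a new reading comes with each control period).
- bot.get_image(name): name is "side" or "top" or "wrist"; returns a dict with "img" (480x640x3 uint8, red, green, blue), "fx", "fy", "cx", "cy" (pixels), "k1" (the pictures are not rectified: a ray, as slopes to the right and down, at radius r is drawn at 1 + k1 r^2 times it, then the intrinsics apply), "extrinsics" (4x4, takes a point from camera to world coordinates); the wrist camera has in their place "tool_from_camera" (4x4, takes a point from camera to tool coordinates, whose origin is the TCP and whose axes are the flange's). Camera axes: x right, y down, z forward; pixel columns grow to the right and rows downward; lengths in m; the calibration is good to about 2 mm. A picture is of the moment at which its call begins: read the wrist's pose just before it. There is no depth.
- bot.sign_off(): hands the job in; it is judged then, once.
The state is a dict: "clock": time; "joint_pos": joint angles; "qvel": joint speeds; "joint_efforts": joint torques, N m; "ee_pos": TCP position; "tcp_rot": TCP orientation; "ft_force": force on the tool from outside, world axes, zero at the start; "torque": the same for the moment, N m; "grip_width": finger opening in m; "finger_force": force on a finger pad.
Only numpy, scipy, OpenCV 4.12 (cv2) and the standard library are available. Lean on these libraries where they do the work, as an engineer would, in place of code of your own. Each camera call takes 0.05 s, during which the arm holds its last target. There are 200 camera calls.

### The job

Get the yellow door plaque clamped in its holder: with one fingertip press the long blue tab of the spring clip down and keep it down, and with the other fingertip push the plaque along the channel, under the raised clip, until it is fully home against the end stop. Then let the clip spring back onto the plaque and move clear. Only press and push, never lift the plaque, and leave everything else on the desk where it is.

Things in the scene. Friction and masses are not known exactly. Their poses are not given: they have to be found in the camera images.
- holder: Fixed holder: dark base 200 x 145 x 8 mm, grey deck with its top 25 mm above the desk. Origin on the desk under the channel; x = push direction, towards the end stop; y = from the channel to the clip's tab; z up. The channel runs along x at y = 0, open at -x, 55 mm wide between rails 5 mm high. Hinge rod (6 mm) along x at y = +38 mm, 41 mm above the desk, posts at its ends 46 mm high.
- end_stop (a point): Middle of the end stop's face at deck height, at x = +80 mm, y = 0 of the holder, 25 mm above the desk. The stop is an aluminium bar across the channel, 12 mm high.
- clip (a joint): Angle (rad) of the blue spring clip, a rocker on the hinge rod. 0 = let go: its nose hangs 4 mm above the deck and blocks the plaque; pushing does not open it. Grows as the tab is pressed (3 N at its middle starts it, 8 N gives 0.42, more near the inner edge), to a cushioned stop at 0.46. From 0.3 on the plaque passes freely. It springs back; resting on the 10 mm plaque it reads about 0.22.
- clip_tab (a point): Middle of the top of the blue tab, a strip 125 mm along the holder's x (x = -90 to +35 mm), 30 mm wide. Unpressed it slopes up away from the channel by 0.42 rad, its middle at y = +66 mm, 39 mm above the desk. At joint 0.42 it is level, middle at y = +63 mm, top 28 mm above the desk (3 mm above the deck, lower than the plaque's top), so a fingertip can slide along it as the other pushes.
- clip_nose (a point): Middle of the lower face of the clip's nose, the blue bar end over the channel: 20 mm along x (x = +55 to +75 mm of the holder), 8 mm wide, at y = +10 mm.
- plaque_center (a point): Centre (half-way up) of the yellow plaque, a flat block 60 (its x) x 50 x 10 mm, about 80 g, white label with red stripe on top. It lies loose on the deck in the channel, its x along the holder's x, 2.5 mm play each side, and starts behind the nose. Fully home, its front face touches the end stop and its centre is at x = +50 mm of the holder.
- spare: Bystander: green plaque of the same size lying on the desk; origin under its centre.
- ink: Bystander: red ink bottle with white cap, 44 mm wide, 85 mm high; origin under its centre.
- stamp: Bystander: wooden hand stamp, 38 mm wide, 78 mm high; origin under its centre.
- pads: Bystander: white stack of note pads 152 x 107 x 32 mm; origin under its centre.
- phone: Bystander: black phone 150 x 72 x 9 mm; origin under its centre.
- marker: Bystander: red marker with black cap, 125 x 19 x 15 mm; origin under it.
- mug: Bystander: white mug, 80 mm wide, 90 mm high; origin under its centre.
- eraser: Bystander: green eraser 45 x 22 x 13 mm; origin under its centre.
Mind the look-alikes: they are no part of the job. What is shaped like the holder but red is not meant. Of the things that look like the part that bears plaque_center, the larger one is meant.

How it is judged (in metres and radians):
On the way, in this order (a step that is already met when the one before it is completed fails the run):
1. a finger holds the clip down while the plaque is still outside, behind the nose (value of joint clip above 0.24 rad and contact force between the fingers and clip above 1 N and x of plaque_center in the frame of holder below 0.028 m), for 0.1 s.
2. the plaque is pushed home against the stop while a finger still holds the clip down (value of joint clip above 0.24 rad and contact force between the fingers and clip above 1 N and x of plaque_center in the frame of holder above 0.0455 m), for 0.1 s.
At the end, for the whole second after the job is handed in: The plaque lies flat in the channel, its front face within 4.5 mm of the end stop, at rest, and the released clip's nose rests on it (clip joint 0.15 to 0.28, pressing with more than 1 N) (x of plaque_center in the frame of holder between 0.0455 and 0.0535 m and y of plaque_center in the frame of holder between -0.005 and 0.005 m and angle between the x axis of plaque_center and the x axis of holder, either way round below 0.12 rad and angle between plaque_center's own z axis and vertical below 0.08 rad and value of joint clip between 0.15 and 0.28 rad and contact force between clip and plaque above 1 N and linear speed of plaque below 0.01 m/s); the robot touches nothing.
It fails at once if the clip is let go while the plaque is only part of the way under it (x of plaque_center in the frame of holder between 0.029 and 0.043 m and value of joint clip below 0.235 rad and contact force between the fingers and clip below 0.3 N).
It fails at once if the plaque is lifted more than 8 mm off the deck or tipped more than 0.2 rad (z of plaque_center in the frame of holder above 0.038 m or angle between plaque_center's own z axis and vertical above 0.2 rad).
It fails at once if a bystander is moved more than 25 mm (distance of any of spare, ink, stamp, pads, phone, marker, mug, eraser from where it was at the start of the episode above 0.025 m).
It also fails if it takes over 42 s, if anything falls off the work surface, if the arm or the gripper's body presses on something with over 40 N, if the wrist force passes 120 N, or if a joint passes its speed limit or range.

## Working session

There is one attempt and no reset: what is moved stays moved. The work goes in short steps, Python scripts to look and compute and a shell command to move; the robot and the scene stay as the last step left them, time stands still between calls to the robot, and variables do not carry over. Pictures are saved under pics/ and viewed, at most 10 in all, crops included, and the job is handed in when it is done.

```bash
mkdir -p pics; ls; cat > h.py <<'E'
from plant import bot
import numpy as np, cv2
from scipy.spatial.transform import Rotation as R
def snap(name,fn,crop=None,scale=1):
    o=bot.get_obs(); d=bot.get_image(name)
    im=cv2.cvtColor(d["img"],cv2.COLOR_RGB2BGR)
    if name=="wrist":
        T=np.eye(4);T[:3,:3]=R.from_euler('xyz',o["tcp_rot"],degrees=True).as_matrix();T[:3,3]=o["ee_pos"]
        E=T@np.array(d["tool_from_camera"])
    else:E=np.array(d["extrinsics"])
    np.savez("pics/"+fn+".npz",E=E,K=[d[k] for k in("fx","fy","cx","cy","k1")])
    cv2.imwrite("pics/"+fn+"_raw.png",im)
    if crop: x0,y0,x1,y1=crop; im=im[y0:y1,x0:x1]
    cv2.imwrite("pics/"+fn+".png",cv2.resize(im,None,fx=scale,fy=scale,interpolation=cv2.INTER_CUBIC))
def ray(fn,u,v):
    z=np.load("pics/"+fn+".npz");fx,fy,cx,cy,k=z["K"];E=z["E"]
    K=np.array([[fx,0,cx],[0,fy,cy],[0,0,1]])
    p=cv2.undistortPoints(np.array([[[u,v]]],float),K,np.array([k,0,0,0.]))[0,0]
    return E[:3,3],E[:3,:3]@np.array([p[0],p[1],1])
def atz(fn,u,v,h):
    o,d=ray(fn,u,v);return o+d*(h-o[2])/d[2]
def tri(*obs):
    A=0;b=0
    for f,u,v in obs:
        o,d=ray(f,u,v);d=d/np.linalg.norm(d);P=np.eye(3)-np.outer(d,d);A=A+P;b=b+P@o
    return np.linalg.solve(A,b)
def proj(fn,X):
    z=np.load("pics/"+fn+".npz");fx,fy,cx,cy,k=z["K"];E=np.linalg.inv(z["E"])
    K=np.array([[fx,0,cx],[0,fy,cy],[0,0,1]])
    return cv2.projectPoints(np.array(X,float).reshape(-1,1,3),cv2.Rodrigues(E[:3,:3])[0],E[:3,3],K,np.array([k,0,0,0.]))[0][:,0]
E
python3 -c "
from h import *
print(bot.get_obs(),bot.hold_point_z)
snap('top','t0');snap('side','s0')
print(np.load('pics/t0.npz')['E'],np.load('pics/s0.npz')['E'])"
```

```text
pics
{'clock': 0.0, 'joint_pos': array([ 90.02138786,  28.75448242, -24.45330759,  88.89164476,
        12.65215585,  65.21969483, -12.04953429]), 'qvel': array([-0.01033164,  0.12032714,  0.00181932,  0.03371976, -0.01493982,
        0.00135412,  0.00249444]), 'joint_efforts': array([ 4.12398231e-04, -5.69523883e+01, -5.81662148e+00, -2.80940634e+01,
        1.04223509e-02,  1.22102178e-02, -1.32776819e-05]), 'ee_pos': array([ 0.1686476 , -0.62702126,  0.23025066]), 'tcp_rot': array([-1.79887959e+02, -2.86227696e-03,  1.50622916e+01]), 'ft_force': array([-1.63367917, -0.25884598, -0.05730748]), 'torque': array([-0.0371672 ,  0.00256575,  0.01171031]), 'finger_force': 0.0, 'grip_width': 0.08515927526927561} 0.0187
[[-0.00746135 -0.99573679  0.09193784  0.3989314 ]
 [-0.99995863  0.00790797  0.00449458  0.02638875]
 [-0.00520247 -0.0919005  -0.9957546   1.31375467]
 [ 0.          0.          0.          1.        ]] [[ 0.99542025 -0.02947375  0.09093858  0.41029427]
 [-0.09225963 -0.54530869  0.8331426  -1.15414563]
 [ 0.02503376 -0.83771697 -0.54553055  0.81877418]
 [ 0.          0.          0.          1.        ]]
```

View pics/t0.png

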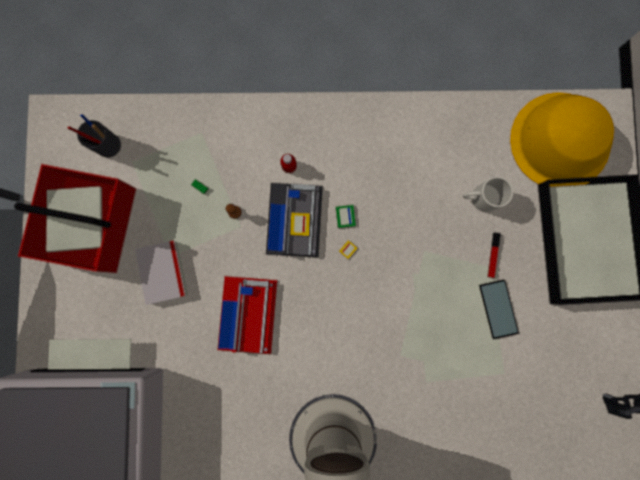

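View pics/s0.png

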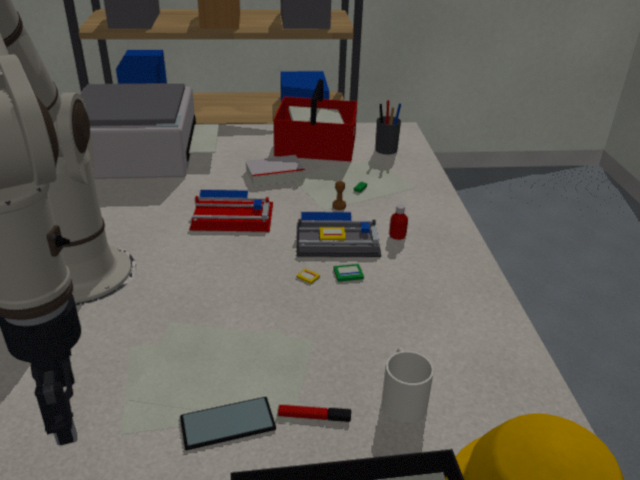

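```bash
python3 -c "
from h import *
a=cv2.imread('pics/t0_raw.png')[155:275,225:365]; b=cv2.imread('pics/s0_raw.png')[195:295,280:420]
a=cv2.resize(a,None,fx=5,fy=5,interpolation=2)[:, :];cv2.imwrite('pics/tc.png',a)
for u,v in [(295,220),(300,224),(348,250),(248,315),(288,162),(233,211)]: print(u,v,atz('t0',u,v,.03).round(3))
"
```

```text
295 220 [0.58  0.098 0.03 ]
300 224 [0.569 0.084 0.03 ]
348 250 [ 0.498 -0.044  0.03 ]
248 315 [0.328 0.223 0.03 ]
288 162 [0.74  0.116 0.03 ]
233 211 [0.606 0.265 0.03 ]
```

View pics/tc.png

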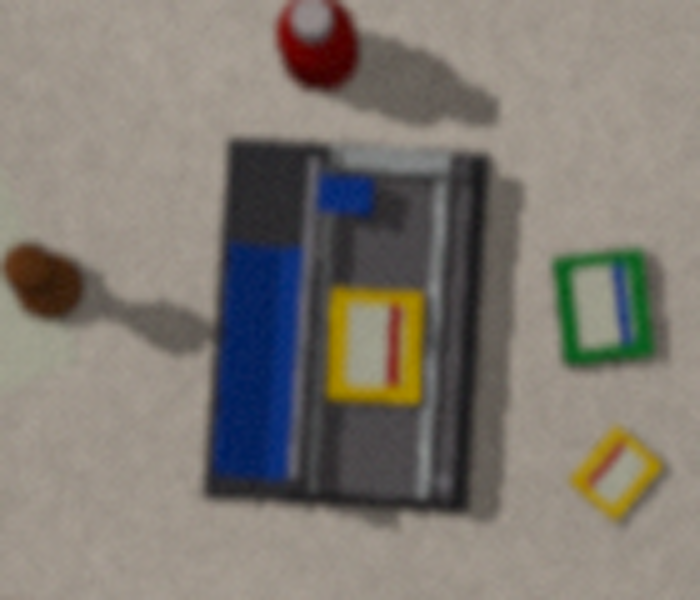

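Look-alikes: the yellow plaque in the dark holder is at (300,224). The small yellow one on the desk is at (348,250), the green spare at (346,216) and the red holder at (248,315). I choose the larger plaque at (300,224), in the dark holder with its stop towards world +x and its tab towards +y. The crop confirms this.

```bash
python3 -m jog '[[[0,0,0],[0,0,6.5],0.048],[[0,0,0],[0,0,6.5],0.048],[[0,0,0],[0,0,6],0.048]]'
python3 -m jog '[[[0.02,-0.036,0],[0,0,0],0.048],[[0.02,-0.036,0],[0,0,0],0.048],[[0.02,-0.036,0],[0,0,0],0.048],[[0.02,-0.036,0],[0,0,0],0.048],[[0.02,-0.036,0],[0,0,0],0.048],[[0.02,-0.036,0],[0,0,0],0.048],[[0.02,-0.036,0],[0,0,0],0.048],[[0.02,-0.036,0],[0,0,0],0.048],[[0.02,-0.036,0],[0,0,0],0.048],[[0.02,-0.036,0],[0,0,0],0.048]]'
python3 -m jog '[[[0.006,-0.037,0],[0,0,0],0.048],[[0.006,-0.037,0],[0,0,0],0.048],[[0.006,-0.037,0],[0,0,0],0.048],[[0.006,-0.037,0],[0,0,0],0.048],[[0.006,-0.037,0],[0,0,0],0.048],[[0.006,-0.037,0],[0,0,0],0.048],[[0.006,-0.037,0],[0,0,0],0.048],[[0.006,-0.037,0],[0,0,0],0.048],[[0.006,-0.037,0],[0,0,0],0.048],[[0,0,0],[0,0,0],0.048]]'
python3 -c "
from h import *
snap('wrist','w0',scale=1.25);o=bot.get_obs();print(o['ee_pos'],o['tcp_rot'],o['joint_pos'],bot.get_image('wrist')['tool_from_camera'])"
```

```text
clock: 0.35
ee_pos: [0.1686, -0.6273, 0.2306]
tcp_rot: [-179.9, 0.0, -4.3]
ft_force: [0.3, 0.3, 0.6]
grip_width: 0.0512
finger_force: 0.0
clock: 1.18
ee_pos: [0.3936, -0.2804, 0.2312]
tcp_rot: [180.0, 0.0, -4.0]
ft_force: [0.8, -0.4, 0.0]
grip_width: 0.048
finger_force: 0.0
clock: 2.02
ee_pos: [0.4707, 0.0549, 0.2321]
tcp_rot: [-179.7, -0.1, -3.3]
ft_force: [0.4, 0.8, 1.4]
grip_width: 0.0485
finger_force: 0.0
[0.47003465 0.05115269 0.2315298 ] [-1.79868687e+02 -3.02248013e-02 -3.46228591e+00] [  32.2680499    13.16634309  -46.88908912  112.9628477    11.12434705
   58.37259039 -113.1969901 ] [[ 5.29728272e-05 -9.62154409e-01 -2.72504846e-01  6.89577615e-02]
 [ 9.99999783e-01 -1.28141126e-04  6.46830204e-04  1.79150518e-04]
 [-6.57269610e-04 -2.72504821e-01  9.62154193e-01 -1.43155989e-01]
 [ 0.00000000e+00  0.00000000e+00  0.00000000e+00  1.00000000e+00]]
```

View pics/w0.png

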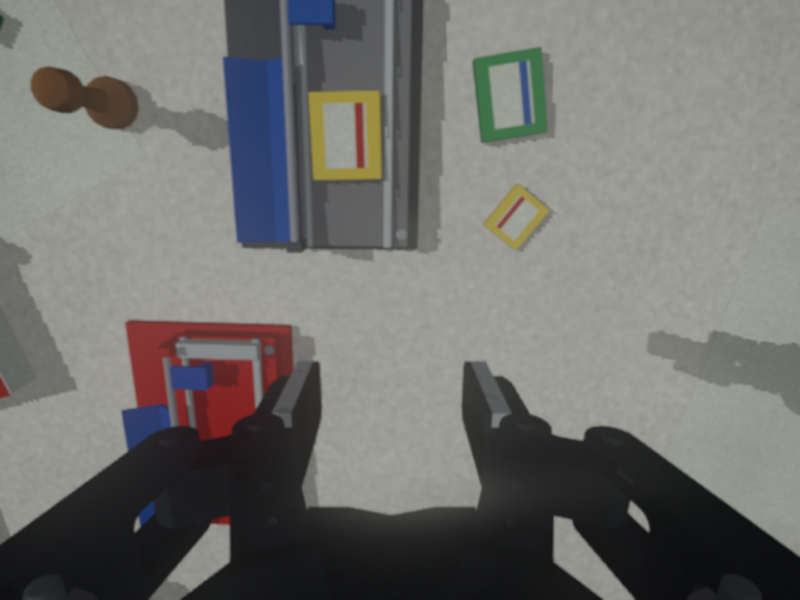

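The view shows the plaque at x 309–383, y 91–181 (enlarged pixels), the tab's near edge at about (239..290, 242), and the holder's near edge at y ≈ 246.

```bash
cat > m.py <<'E'
from h import *
w=[(309,93),(380,91),(383,180),(313,181)]; t=[(331,288),(424,290),(421,404),(327,401)]
P=[tri(('w0',a/1.25,b/1.25),('t0',225+c/5,155+d/5)) for (a,b),(c,d) in zip(w,t)]
print(np.round(P,4)); 
Q=[atz('w0',a/1.25,b/1.25,.035) for a,b in w];print(np.round(Q,4),np.mean(Q,0))
Q2=[atz('t0',225+c/5,155+d/5,.035) for c,d in t];print(np.mean(Q2,0))
f=lambda a,b:np.degrees(np.arctan2((a-b)[1],(a-b)[0]))
print('yaw plq',f(Q[0],Q[3]),f(Q[1],Q[2]))
# base edges (top of base z .008) in t0
c=lambda x,y,h:atz('t0',225+x/5,155+y/5,h)
print('yaw base',f(c(490,155,.008),c(467,508,.008)),f(c(230,143,.008),c(207,495,.008)))
B=[c(490,155,.008),c(467,508,.008),c(207,495,.008),c(230,143,.008)];print(np.round(B,4),np.mean(B,0))
print('tab',tri(('w0',239/1.25,241/1.25),('t0',225+213/5,155+476/5)),tri(('w0',224/1.25,58/1.25),('t0',225+230/5,155+246/5)))
# stop face in t0: crop y~173 x 335..448 at z .037
print('stop top-edge',c(338,168,.037),c(448,174,.037))
E
python3 m.py
```

```text
[[0.6029 0.1091 0.0121]
 [0.5998 0.057  0.021 ]
 [0.5367 0.0586 0.0329]
 [0.5393 0.1102 0.0266]]
[[0.5986 0.1054 0.035 ]
 [0.5969 0.0559 0.035 ]
 [0.5368 0.0576 0.035 ]
 [0.5391 0.1086 0.035 ]] [0.56785926 0.08186252 0.035     ]
[0.56815016 0.08362786 0.035     ]
yaw plq -3.1302274104340557 -1.612476567280818
yaw base -4.137705869868082 -3.5859042098924787
[[0.6772 0.0214 0.008 ]
 [0.4823 0.0355 0.008 ]
 [0.4905 0.1771 0.008 ]
 [0.6851 0.1649 0.008 ]] [0.58375029 0.09971335 0.008     ]
tab [0.49867067 0.17090477 0.03129514] [0.62354955 0.16147137 0.03631033]
stop top-edge [0.66456133 0.10352282 0.037     ] [0.66077882 0.04424125 0.037     ]
```

```bash
python3 -m jog '[[[0.021,-0.034,0],[0,0,0],0.048],[[0.022,-0.034,0],[0,0,0],0.048],[[0,0,0.04],[0,0,0],0.048],[[0,0,0.04],[0,0,0],0.048],[[0,0,0.04],[0,0,0],0.048],[[0,0,0.03],[0,0,0],0.048],[[0,0,0],[0,0,0],0.048]]'
python3 -c "
from h import *
o=bot.get_obs();print(o['ee_pos'],o['tcp_rot'],o['grip_width'],o['ft_force'])
snap('wrist','w1',scale=1.25)"
```

```text
clock: 2.7
ee_pos: [0.5124, 0.1075, 0.0752]
tcp_rot: [179.8, 0.7, -4.1]
ft_force: [-1.1, -1.4, 0.5]
grip_width: 0.0481
finger_force: 0.0
[0.51240583 0.1074859  0.0751537 ] [179.78946153   0.66098686  -4.06778642] 0.04806935733980386 [-1.10827848 -1.37327141  0.48393498]
```

View pics/w1.png

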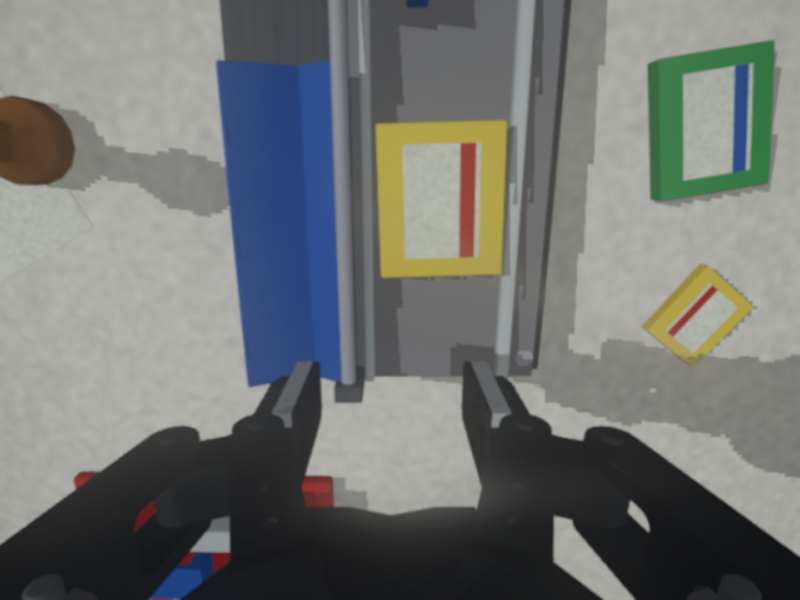

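The plaque's top corners are at (376,125), (506,121), (501,274) and (381,277). The tab's outer edge runs (218,62)–(249,385), and the fingers are still short of both.

```bash
python3 -c "
from h import *
o=bot.get_obs();print(o['ee_pos'],o['tcp_rot'])
w=[(376,125),(506,121),(501,274),(381,277)]
Q=[atz('w1',a/1.25,b/1.25,.035) for a,b in w];print(np.round(Q,4),np.mean(Q,0))
w0=[(309,93),(380,91),(383,180),(313,181)]
print(np.round([tri(('w0',a/1.25,b/1.25),('w1',c/1.25,d/1.25)) for (a,b),(c,d) in zip(w0,w)],4))
print('tab',tri(('w0',239/1.25,241/1.25),('w1',249/1.25,385/1.25)),tri(('w0',224/1.25,58/1.25),('w1',218/1.25,62/1.25)))
print('rail', atz('w1',372/1.25,379/1.25,.030),atz('w1',501/1.25,377/1.25,.03))
"
```

```text
[0.51445999 0.10861108 0.07831133] [179.86104926   0.43712157  -4.03317633]
[[0.5994 0.1066 0.035 ]
 [0.5974 0.0573 0.035 ]
 [0.538  0.0595 0.035 ]
 [0.5403 0.1093 0.035 ]] [0.568784   0.08319358 0.035     ]
[[0.6002 0.1068 0.0263]
 [0.5979 0.056  0.0294]
 [0.5366 0.0579 0.0285]
 [0.5391 0.1095 0.0301]]
tab [0.49995902 0.16709965 0.04458946] [0.63259137 0.1722527  0.00438993]
rail [0.49187445 0.11723185 0.03      ] [0.48851625 0.05841197 0.03      ]
```

```bash
python3 -m jog '[[[0.002,-0.0085,0],[0,0,-0.3],0.048],[[0,0,0.015],[0,0,0],0.048],[[0,0,0.015],[0,0,0],0.048],[[0,0,0],[0,0,0],0.048],[[0,0,0],[0,0,0],0.048],[[0,0,0],[0,0,0],0.048]]'
python3 -m jog '[[[0,0,0.005],[0,0,0],0.048],[[0,0,0.005],[0,0,0],0.048],[[0,0,0],[0,0,0],0.048],[[0,0,0],[0,0,0],0.048]]'
```

```text
clock: 3.25
ee_pos: [0.5218, 0.1199, 0.0535]
tcp_rot: [-180.0, -0.2, -3.7]
ft_force: [-0.1, 0.3, -0.6]
grip_width: 0.0481
finger_force: 0.0
clock: 3.58
ee_pos: [0.5198, 0.1193, 0.0412]
tcp_rot: [180.0, 0.0, -3.6]
ft_force: [0.2, 1.0, 0.2]
grip_width: 0.0484
finger_force: 0.0
```

```bash
python3 -m jog '[[[0,0.002,0.004],[0,0,0],0.048],[[0,0,0.003],[0,0,0],0.048],[[0,0,0],[0,0,0],0.048],[[0,0,0],[0,0,0],0.048]]'
python3 -m jog '[[[0,0,0.003],[0,0,0],0.048],[[0,0,0],[0,0,0],0.048],[[0,0,0],[0,0,0],0.048]]'
```

```text
clock: 3.92
ee_pos: [0.52, 0.1172, 0.0342]
tcp_rot: [180.0, 0.0, -3.7]
ft_force: [0.0, -0.5, -0.2]
grip_width: 0.0481
finger_force: 0.3
clock: 4.17
ee_pos: [0.52, 0.1168, 0.0314]
tcp_rot: [179.9, -0.0, -3.7]
ft_force: [-2.1, -3.0, 5.6]
grip_width: 0.0481
finger_force: 3.0
```

```bash
python3 -m jog '[[[0,0,0.003],[0,0,0],0.048],[[0,0,0.003],[0,0,0],0.048],[[0,0,0],[0,0,0],0.048],[[0,0,0],[0,0,0],0.048]]'
python3 -c "
from h import *
snap('wrist','w2',crop=(140,160,480,400),scale=2.2)
snap('side','s2',crop=(270,170,430,290),scale=5)"
```

```text
clock: 4.5
ee_pos: [0.5199, 0.1146, 0.026]
tcp_rot: [179.7, 0.0, -3.7]
ft_force: [-4.3, -8.8, 15.8]
grip_width: 0.0481
finger_force: 7.9
```

View pics/s2.png

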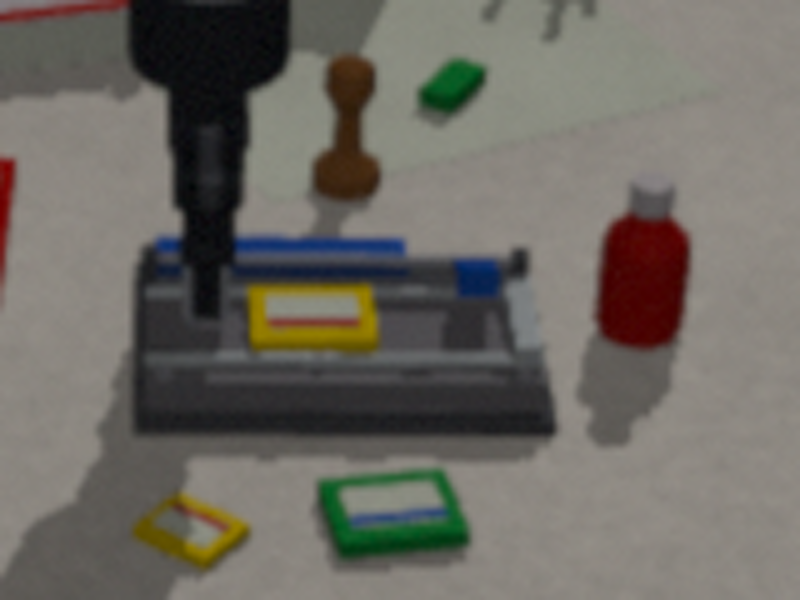

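View pics/w2.png

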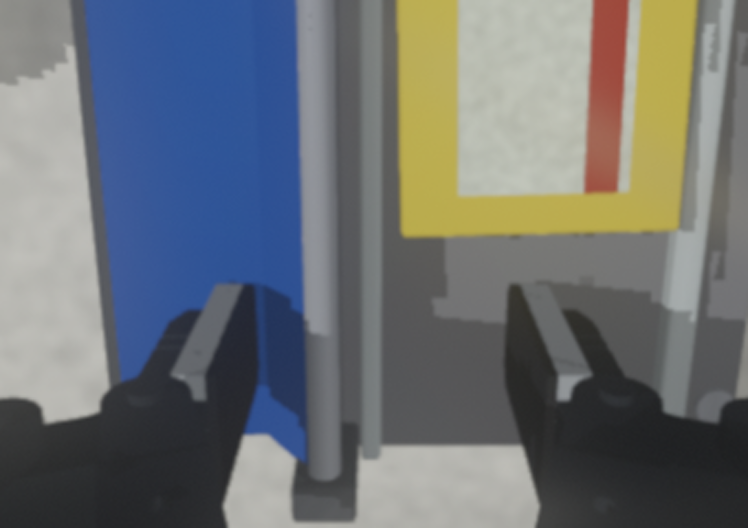

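The finger sits at the tab's inner edge, beside the crease at u≈255, so the force is high. I'll lift, widen and shift outwards, then press again.

```bash
python3 -m jog '[[[0,0,-0.01],[0,0,0],0.048],[[0,-0.004,-0.008],[0,0,0],0.054],[[0,0,0],[0,0,0],0.054],[[0,0,0.005],[0,0,0],0.054],[[0,0,0],[0,0,0],0.054],[[0,0,0],[0,0,0],0.054]]'
python3 -m jog '[[[0,0,0.004],[0,0,0],0.054],[[0,0,0.004],[0,0,0],0.054],[[0,0,0],[0,0,0],0.054],[[0,0,0],[0,0,0],0.054]]'
python3 -m jog '[[[0,0,0.003],[0,0,0],0.054],[[0,0,0.002],[0,0,0],0.054],[[0,0,0],[0,0,0],0.054],[[0,0,0],[0,0,0],0.054]]'
python3 -c "
from h import *
snap('wrist','w3',scale=1.25)"
```

```text
clock: 5.1
ee_pos: [0.5194, 0.1214, 0.0374]
tcp_rot: [180.0, 0.1, -3.6]
ft_force: [-0.3, 0.2, -0.9]
grip_width: 0.054
finger_force: 0.0
clock: 5.43
ee_pos: [0.5199, 0.1209, 0.03]
tcp_rot: [179.9, 0.0, -3.7]
ft_force: [-1.6, -2.1, 5.3]
grip_width: 0.0542
finger_force: 2.7
clock: 5.77
ee_pos: [0.5198, 0.1196, 0.0254]
tcp_rot: [179.8, 0.1, -3.7]
ft_force: [-3.6, -5.4, 9.3]
grip_width: 0.0543
finger_force: 4.7
```

View pics/w3.png

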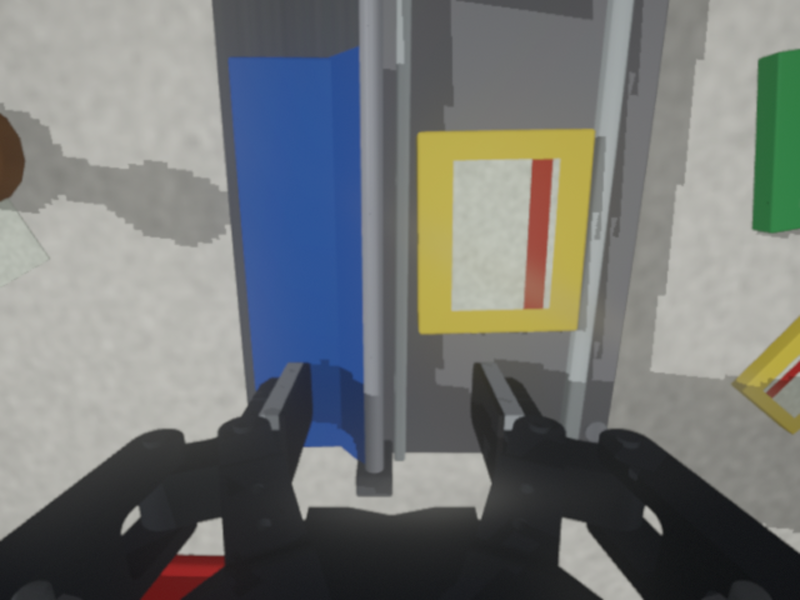

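```bash
python3 -m jog '[[[0,0,0.002],[0,0,0],0.054],[[0,0,0.002],[0,0,0],0.054],[[0,0,0],[0,0,0],0.054],[[0,0,0],[0,0,0],0.054]]'
python3 - <<'E'
from h import *
snap('side','s3');snap('wrist','w4')
a=cv2.imread('pics/s0_raw.png')[200:260,290:390];b=cv2.imread('pics/s3_raw.png')[200:260,290:390]
c=cv2.imread('pics/w4_raw.png')[20:370,150:500]
f=lambda i,s:cv2.resize(i,None,fx=s,fy=s,interpolation=2)
L=np.vstack([f(a,4),f(b,4)]);c=f(c,480/350)[:480,:400]
cv2.imwrite('pics/cmp.png',np.hstack([L,c]))
E
```

```text
clock: 6.15
ee_pos: [0.5199, 0.1187, 0.0228]
tcp_rot: [179.7, 0.0, -3.7]
ft_force: [-6.7, -8.7, 23.8]
grip_width: 0.054
finger_force: 11.9
```

View pics/cmp.png

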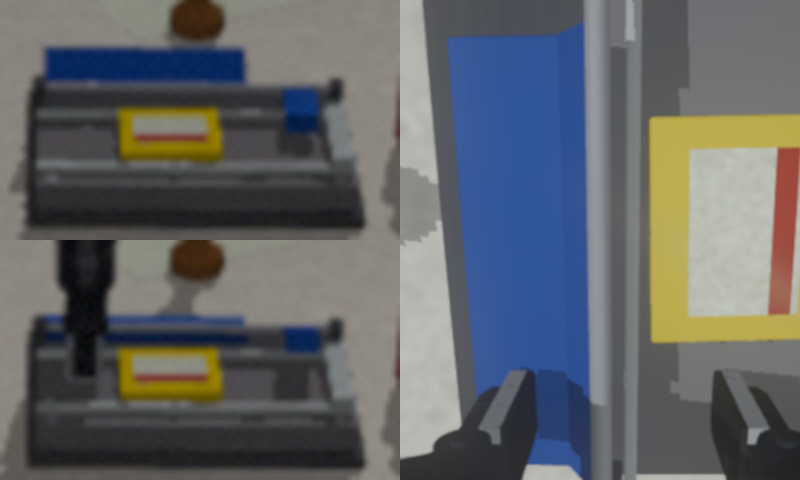

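The nose has clearly risen and the tab is down near its cushion (Fz 24 N). I'll back off a little and push.

```bash
python3 -m jog '[[[0,0,-0.0025],[0,0,0],0.054],[[0,0,0],[0,0,0],0.054],[[0,0,0],[0,0,0],0.054]]'
python3 -m jog '[[[0.004,0,0],[0,0,0],0.054],[[0.005,0,0],[0,0,0],0.054],[[0.005,0,0],[0,0,0],0.054],[[0.005,0,0],[0,0,0],0.054],[[0.005,0,0],[0,0,0],0.054],[[0,0,0],[0,0,0],0.054]]'
```

```text
clock: 6.5
ee_pos: [0.5199, 0.1192, 0.0244]
tcp_rot: [179.8, 0.0, -3.7]
ft_force: [-3.1, -6.7, 11.5]
grip_width: 0.054
finger_force: 5.6
clock: 7.0
ee_pos: [0.544, 0.1209, 0.0241]
tcp_rot: [-180.0, 0.0, -3.6]
ft_force: [-3.7, -0.2, 7.0]
grip_width: 0.0539
finger_force: 3.6
```

```bash
python3 -m jog '[[[0.004,0,0.0005],[0,0,0],0.054],[[0.005,0,0],[0,0,0],0.054],[[0.005,0,0],[0,0,0],0.054],[[0.005,0,0],[0,0,0],0.054],[[0.005,0,0],[0,0,0],0.054],[[0,0,0],[0,0,0],0.054]]'
cat > pl.py <<'E'
from h import *
import sys
fn=sys.argv[1]; snap('wrist',fn);snap('top',fn+'t')
for f in (fn,fn+'t'):
    h=cv2.cvtColor(cv2.imread(f'pics/{f}_raw.png'),cv2.COLOR_BGR2HSV)
    m=cv2.inRange(h,(20,110,70),(35,255,255))
    c=[k for k in cv2.findContours(m,0,2)[0] if cv2.contourArea(k)>60]
    for k in c:
        k=cv2.convexHull(k);r=cv2.boxPoints(cv2.minAreaRect(k));Q=np.array([atz(f,u,v,.035)[:2] for u,v in r])
        print(f,Q.mean(0).round(4),[round(float(np.linalg.norm(Q[i]-Q[i-1])),3) for i in (1,2)])
E
python3 pl.py w5
```

```text
clock: 7.5
ee_pos: [0.568, 0.1198, 0.0236]
tcp_rot: [-179.9, 0.0, -3.6]
ft_force: [-1.7, 0.2, 6.9]
grip_width: 0.0542
finger_force: 3.7
w5 [ 0.5259 -0.0151] [0.033, 0.033]
w5 [0.6058 0.0789] [0.06, 0.05]
w5t [ 0.6707 -0.6381] [0.099, 0.008]
w5t [ 0.8053 -0.6278] [0.287, 0.245]
```

```bash
python3 -m jog '[[[0.004,0,0.0007],[0,0,0],0.054],[[0.005,0,0],[0,0,0],0.054],[[0.005,0,0],[0,0,0],0.054],[[0.005,0,0],[0,0,0],0.054],[[0.004,0,0],[0,0,0],0.054],[[0,0,0],[0,0,0],0.054]]'
python3 -m jog '[[[0.002,0,0],[0,0,0],0.054],[[0.002,0,0],[0,0,0],0.054],[[0,0,0],[0,0,0],0.054]]'
```

```text
clock: 8.1
ee_pos: [0.5906, 0.1187, 0.0231]
tcp_rot: [-179.9, 0.0, -3.6]
ft_force: [-3.4, 0.3, 7.8]
grip_width: 0.0539
finger_force: 3.8
clock: 8.35
ee_pos: [0.5939, 0.1185, 0.023]
tcp_rot: [-179.9, 0.1, -3.6]
ft_force: [-6.0, 0.1, 8.9]
grip_width: 0.054
finger_force: 4.7
```

```bash
python3 -m jog '[[[0.002,0,0],[0,0,0],0.054],[[0.002,0,0],[0,0,0],0.054],[[0,0,0],[0,0,0],0.054],[[0,0,0],[0,0,0],0.054]]'
python3 pl.py w6
```

```text
clock: 8.68
ee_pos: [0.5942, 0.1185, 0.0229]
tcp_rot: [180.0, 0.5, -3.5]
ft_force: [-13.6, 0.4, 18.0]
grip_width: 0.0541
finger_force: 10.4
w6 [ 0.5431 -0.0152] [0.019, 0.019]
w6 [0.6317 0.0773] [0.06, 0.05]
w6t [ 0.6707 -0.6382] [0.099, 0.008]
w6t [ 0.8052 -0.6277] [0.287, 0.245]
```

Push force has risen to 13.6 N with no more travel, and the plaque's front is at 0.662, which is the stop. I'll relieve the push before releasing and check with the last picture.

```bash
python3 -m jog '[[[-0.004,0,0],[0,0,0],0.054],[[-0.004,0,0],[0,0,0],0.054],[[0,0,0],[0,0,0],0.054],[[0,0,0],[0,0,0],0.054]]'
python3 pl.py w7; python3 -c "
from h import *
im=cv2.imread('pics/w7_raw.png')[0:330,150:590];cv2.imwrite('pics/w7c.png',cv2.resize(im,None,fx=1.8,fy=1.8,interpolation=2))"
```

```text
clock: 9.12
ee_pos: [0.593, 0.1188, 0.0241]
tcp_rot: [-179.8, -0.2, -3.6]
ft_force: [1.1, 0.3, 6.4]
grip_width: 0.0543
finger_force: 3.2
w7 [ 0.5423 -0.0147] [0.02, 0.017]
w7 [0.6316 0.0775] [0.06, 0.05]
w7t [ 0.6707 -0.6381] [0.099, 0.008]
w7t [ 0.8051 -0.6273] [0.286, 0.245]
```

View pics/w7c.png

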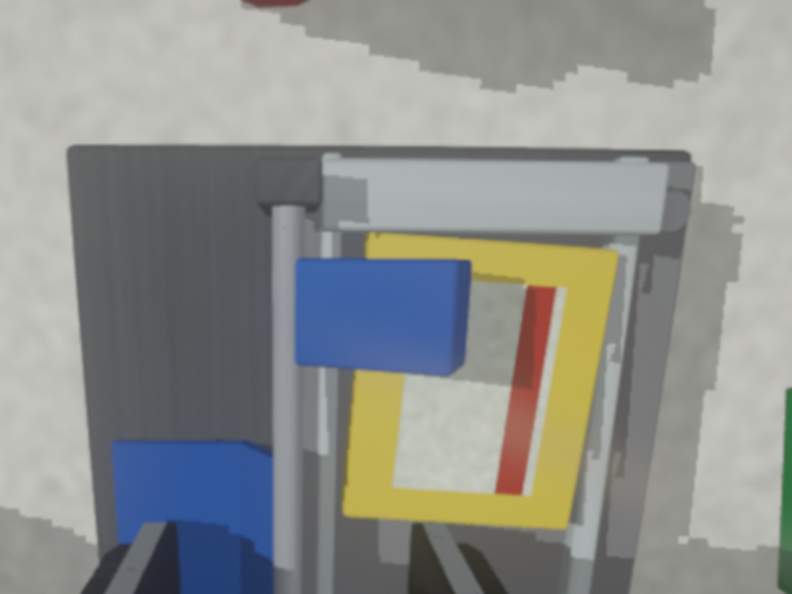

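The nose is over the plaque. The plaque is slightly skewed: front-left corner (367,234) at the stop, front-right corner (617,250) just short of it. I'll put numbers on that.

```bash
python3 -c "
from h import *
f=lambda u,v,z:atz('w7',150+u/1.8,v/1.8,z)
q=[f(367,233,.035),f(618,250,.035),f(567,528,.035),f(344,515,.035)]
s=[f(322,231,.037),f(664,234,.037)]
S=s[1]-s[0];yaw=np.degrees(np.arctan2(S[1],S[0]))+90
P=q[1]-q[0];L=q[0]-q[3]
print('stop yaw',yaw,'plq',np.degrees(np.arctan2(P[1],P[0]))+90,np.degrees(np.arctan2(L[1],L[0])))
n=np.array([np.cos(np.radians(-3.7)),np.sin(np.radians(-3.7))])
c=np.mean(q,0);print(c,.08-(np.mean(s,0)-c)[:2]@n,[(a-np.mean(s,0))[:2]@n for a in q])
print(bot.get_obs()['ee_pos'])
"
```

```text
stop yaw -3.782265424563519 plq -7.014417099947522 -6.774844902907717
[0.63195236 0.07847781 0.035     ] 0.04873614654964422 [np.float64(-0.00023293448749497848), np.float64(-0.003112845663774278), np.float64(-0.06238214754158527), np.float64(-0.05932748610856883)]
[0.59295662 0.1188056  0.02400056]
```

x = 48.7 mm and skew = 0.055 rad, both well within limits. I'll back off and release.

```bash
python3 -m jog '[[[-0.004,0,0],[0,0,0],0.054],[[-0.004,0,0],[0,0,0],0.054],[[0,0,-0.004],[0,0,0],0.054],[[0,0,-0.004],[0,0,0],0.054],[[0,0,-0.006],[0,0,0],0.054],[[0,0,-0.02],[0,0,0],0.054],[[0,0,-0.03],[0,0,0],0.054],[[0,0,-0.03],[0,0,0],0.054],[[0,0,0],[0,0,0],0.054],[[0,0,0],[0,0,0],0.054]]'
python3 -m jog '[[[0,0,-0.02],[0,0,0],0.054],[[0,0,0],[0,0,0],0.054],[[0,0,0],[0,0,0],0.054],[[0,0,0],[0,0,0],0.054],[[0,0,0],[0,0,0],0.054]]'
python3 pl.py w8
```

```text
clock: 10.05
ee_pos: [0.5839, 0.1174, 0.1183]
tcp_rot: [-180.0, -0.1, -3.7]
ft_force: [0.0, -0.3, 0.2]
grip_width: 0.0543
finger_force: 0.0
clock: 10.47
ee_pos: [0.5821, 0.117, 0.1351]
tcp_rot: [180.0, 0.1, -3.6]
ft_force: [-0.3, 0.7, -0.2]
grip_width: 0.0541
finger_force: 0.0
w8 [ 0.5178 -0.0289] [0.037, 0.033]
w8 [0.6319 0.0779] [0.06, 0.05]
w8t [ 0.6706 -0.6381] [0.099, 0.008]
w8t [ 0.8054 -0.627 ] [0.287, 0.246]
```

The plaque hasn't moved since release and the arm is clear, so I'm handing the job in.

```bash
python3 -c "
from plant import bot
print(bot.sign_off())"
```

```text
the job is handed in; nothing more can be done
None
```

I pushed the yellow plaque home against the stop with the clip held down, released the clip onto it, moved clear and handed the job in. My last measurement put it at about x = 48.7 mm, skewed 0.055 rad; the clip's final angle and the verdict were not reported.

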